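# Hold the bag clamp open at the mark

## Task

Get the bag clamp ready for a bag: pull the upright locking pin out of the clamp's bridge and stand it in the steel pot, then take the clamp's handle and pull the spring-return jaw out until its pointer lines up with the mark clip on the clamp's edge. Keep it there for at least three seconds and finish still holding the handle at the mark, since it springs shut when let go. Do not force the slide while the pin locks it, and leave the other things on the table where they are.

Things in the scene. Friction and masses are not known exactly. Their poses are not given: they have to be found in the camera images.
- clamp: Bench bag clamp, fixed: aluminium base plate 12 mm thick with a 72 mm high fixed jaw at the back and a dark steel bridge across it. Origin on the table on its centre line: the plate spans x -150..+130, y -70..+70 mm; x points to the fixed jaw (back, away from the robot), y to the edge with the mark clip, z up. Slide and handle are pulled along the clamp's -x.
- bridge_hole (a point): Mouth of the 13 mm upright pin hole, mid-top of the bridge, 50 mm above the table, at clamp x -30, y 0 mm. The bridge spans clamp x -48..-12, y -41..+41 mm.
- jaw_slide (a joint): How far the spring-return slide (moving jaw, pointer and handle together) is pulled out, in m: 0 shut, 0.075 end of travel. The spring needs about 4 N to start and 120 N/m more (about 11 N at 0.06) and shuts the slide when let go. The locking pin blocks it after about 4 to 6 mm.
- handle_grip (a point): Centre of the cross bar of the T-shaped handle on the front of the slide, 87 mm above the table: black bar 70 mm long (clamp y), 16 mm thick (clamp x, along the pull), 74 to 100 mm above the table, on a 24 mm wide steel post. Shut, it stands at clamp x -90, y 0 mm; 34 mm free between bar and bridge.
- pointer_tip (a point): Tip of the thin steel pointer that sticks out of the slide toward the clamp's +y edge, 27 mm above the table (clamp x -65 mm minus the pull, y +55 mm).
- mark_clip: Steel mark clip on the clamp's +y edge, 35 to 60 mm ahead (-x) of the shut pointer, differently each time; does not move. Upright tab 8 mm wide along clamp x, 40 mm high, with a thin tooth toward the slide. Origin on the table on the clamp's centre line at the x of the clip's middle; axes as the clamp's. At the mark, the pointer has the same clamp x as this origin.
- mark_tip (a point): Tip of the tooth of the mark clip, at clamp y +59 mm, 37 mm above the table.
- pin: Loose steel locking pin, 130 mm long, about 80 g, upright through bridge and slide, resting on the base plate: shaft 10 mm thick, knob 24 mm thick from 90 to 130 mm above the tip. Origin at the lower tip, z along the pin to the knob. At the start the tip is 12 mm, the knob 102 to 142 mm above the table; it must rise 38 mm to clear the bridge.
- pot: Round open steel pot, does not move, 68 mm wide at the rim, 85 mm high, wall 3 mm, inner floor about 5 mm up. Origin under its middle on the table. Stands to the left or right of the clamp.
- tape_roll: Bystander: roll of tape 103 mm wide, 25 mm high, lying on the other side of the clamp from the pot. Origin under its middle.
- cake: Bystander: ring cake 81 mm wide, 36 mm high, beside the back part of the clamp on its +y side. Origin under its middle.
- timer: Bystander: flat timer 70 x 66 x 21 mm beside the back part of the clamp on its -y side. Origin under its middle.
- marker: Bystander: marker pen 135 mm long, 16 mm thick, lying left of the clamp. Origin under its middle.
Mind the look-alikes: they are no part of the job. Leave any red or yellow look-alike of the pin alone.

How it is judged:
By the outcome, as a careful person would: the job done as asked, in the order asked, and still so for the second after the job is handed in, while the arm keeps its last pose, push and grip.
It also fails if it takes over 58 s, if anything falls off the work surface, if the arm or the gripper's body presses on something with over 40 N, if the wrist force passes 120 N, or if a joint passes its speed limit or range.

## Robot

A 6-joint arm with a two-finger parallel gripper is mounted at the origin on a cart in front of the work surface, level with it; the furniture and walls round the work are solid. World frame = base frame: x ahead of the robot, y to its left, z up, the work surface at z = 0. Lengths are in m, angles in rad, forces in N, time in s.
With the tool pointing down it reaches from about 0.25 to 0.8 m from the base axis. Payload 8.5 kg.
Tool frame: the origin (TCP) lies on the centre line of the jaws, within the pads' length; the fingertips stand 19 mm ahead of it and the grasp point (between the pads) is the TCP (manip.tip_extent is the distance from the TCP to the fingertips, in m); z points along the fingers, y is the line along which they close (so a half turn about z gives the same grasp; the last joint's range is limited). The gripper opens to 85 mm and grips with 20 to 120 N. Pads are 22 mm wide; open, the fingers measure 114 mm over their backs; the gripper's body (76 mm by 85 mm) begins 54 mm behind the grasp point. The pads swing forward as they close: fully open they stand 13 mm farther back than shut.
Start: joints at [-1.224, 0.238, -0.013, 1.319, 0, 1.571], TCP at [0.178, -0.494, 0.25] pointing down, gripper open.
Joint ranges: [-2.66, 2.66], [-1.03, 1.9], [-1.14, 1.46], [-1.82, 2.27], [-1.45, 1.34], [-3.14, 3.14]. Speed limits (rad/s): [2.22, 2.22, 2.79, 3.14, 3.14, 3.14].

## Interface

Orientations are given as a rotation vector (axis times angle).
In Python, from rig import manip gives the robot as it stands.
- The arm moves only by the tool play_rows, never from a script. Its argument "rows" is a list of rows, each an object with "translation": the shift along the tool's x, y, z in mm, a list of three; "dr": the turn, a rotation vector about the tool's x, y, z in degrees, a list of three; "claw": the opening, from -1 (shut) to 1 (fully open). In form: [{"translation": [x, y, z], "dr": [wx, wy, wz], "claw": claw}, ...]. A call has 1 to 20 rows; each row shifts and turns the commanded pose from where the row before left it, along the tool's axes as they then stand; what a row does not reach is not made up. A row lasts 1/10 s, in which the tool goes at most 50 mm and 8.59 degrees, less where a joint would pass 70% of its speed; a pose out of reach is approached as far as the arm can. A call with a gripper value outside its range is refused whole. The fingers move at their own pace and stop on an object; "force" is the grip in N (left out, the last holds). Time passes only in rows, so rows that do not move let the fingers close. It gives the time, the measured TCP pose, the force, the opening and the grip force at its end, in the units of the state.
- manip.get_state(): the state, without advancing time (a new reading comes with each control period).
- manip.read_camera(name): name is "scene" or "top" or "wrist"; returns the picture (480x640x3 uint8, red, green, blue); there is no depth.
- manip.camera_info(name): a dict with "camera_matrix" (3x3 intrinsics, pixels), "origin" and "rotation" of the camera in the world; the wrist camera has in their place "tool_from_camera" (4x4, takes a point from camera to tool coordinates, whose origin is the TCP and whose axes are the flange's). Camera axes: x right, y up, looking along -z (the intrinsics and any distortion apply to the point x, -y, -z); pixel columns grow to the right and rows downward; lengths in m; the calibration is good to about 2 mm. A picture is of the moment at which its call begins: read the wrist's pose just before it. camera_info takes no time and is no camera call.
- manip.finish_job(): hands the job in; it is judged then, once.
Trained networks look in the newest picture that a camera, given by its name, has taken for a name from the list of things; names that differ only in an ending like _2 or _b are one class to them, and where a whole thing is asked for, a point or a joint stands for the part that bears it (a point fixed in the world has none). Each returns a list of dicts, best first, with "p" (0 to 1); they miss things now and then, are a little off and sometimes report something else, mostly with a low value. They report only what shows in the picture. A call takes as long as a camera call. They do not tell look-alikes from the thing itself.
- manip.boxes_of(camera, label): "at" ([x, y, z] in m, in world coordinates, good to about 4 mm: the middle of the surface that is visible of it).
The state is a dict: "t": time; "joint_positions": joint angles; "joint_velocities": joint speeds; "joint_torque": joint torques, N m; "eef_pos": TCP position; "ee_rot": TCP orientation; "wrist_force": force on the tool from outside, world axes, zero at the start; "ft_torque": the same for the moment, N m; "grip_width": opening from 0.0 (shut) to 1.0 (fully open); "grasp_force": force on a finger pad.
Only numpy, scipy, OpenCV 4.12 (cv2) and the standard library are available. Lean on these libraries where they do the work, as an engineer would, in place of code of your own. Each camera call takes 0.05 s, during which the arm holds its last target. There are 200 camera calls.

## Working session

There is one attempt and no reset: what is moved stays moved. The work goes in short steps, Python scripts to look and compute and a tool call to move; the robot and the scene stay as the last step left them, time stands still between calls to the robot, and variables do not carry over. Pictures are saved under pics/ and viewed, at most 12 in all, crops included, and the job is handed in when it is done.

Besides the shell and the picture viewer there is one more tool, called as name(argument=value, ...) on one line, values as JSON. play_rows: Moves the arm, as the interface text tells. Its arguments: {"type":"object","properties":{"rows":{"type":"array"},"force":{"type":"number"}},"required":["rows"]}

```bash
mkdir -p pics; ls; python3 - <<'E'
from rig import manip
import cv2
s=manip.get_state();print(s)
ims=[]
for c in("scene","top"):
    im=manip.read_camera(c);cv2.imwrite(f"pics/{c}0.png",im[:,:,::-1])
    i=manip.camera_info(c);print(c,i)
    for l in("clamp","bridge_hole","handle_grip","pointer_tip","mark_clip","mark_tip","pin","pot","tape_roll","cake","timer","marker"):
        print(l,[(round(d["p"],2),[round(float(x),3) for x in d["at"]]) for d in manip.boxes_of(c,l)][:3])
E
```

```text
pics
{'t': 0.0, 'joint_positions': array([-1.22401662e+00,  2.38780394e-01, -1.42722045e-02,  1.31919238e+00,
        2.09359430e-05,  1.57081404e+00]), 'joint_velocities': array([-0.00105344,  0.00060378, -0.00015211, -0.00157175, -0.00271453,
       -0.00058916]), 'joint_torque': array([ 4.86798126e-04, -5.38781869e+01,  3.46435153e+01,  1.84287824e-02,
        2.29409716e-04,  1.09757042e-05]), 'eef_pos': array([ 0.17830389, -0.49337488,  0.24967082]), 'ee_rot': array([-3.09308205e+00, -5.41720745e-01,  3.60044295e-04]), 'wrist_force': array([ 0.12558062,  0.02910406, -0.64735028]), 'ft_torque': array([-0.01600283,  0.01734926,  0.0129937 ]), 'grasp_force': 0.0, 'grip_width': 0.9998494454799433}
scene {'camera_matrix': array([[456.09492243,   0.        , 317.51993822],
       [  0.        , 456.09492243, 248.07936993],
       [  0.        ,   0.        ,   1.        ]]), 'origin': array([0.25592722, 0.8023802 , 0.61470999]), 'rotation': array([ 0.28846359, -1.35515582, -2.41120943])}
clamp [(0.88, [0.625, 0.125, 0.017])]
bridge_hole [(0.8, [0.622, 0.126, 0.018])]
handle_grip [(0.7
[... 712 characters left out ...]
01, 1.95753638e-04, 1.58374162e+00]), 'rotation': array([ 0.18415184, -0.16670773, -1.48616557])}
clamp [(0.74, [0.632, 0.101, 0.011])]
bridge_hole [(0.73, [0.637, 0.1, 0.006]), (0.71, [0.472, 0.348, 0.041]), (0.63, [0.681, 0.108, 0.03])]
handle_grip [(0.83, [0.687, 0.104, 0.031])]
pointer_tip [(0.87, [0.679, 0.107, 0.031])]
mark_clip []
mark_tip []
pin [(0.7, [0.503, 0.221, 0.031]), (0.59, [0.625, -0.143, 0.033]), (0.47, [0.653, 0.018, 0.033])]
pot [(0.58, [0.472, 0.346, 0.04])]
tape_roll [(0.74, [0.515, -0.361, 0.024]), (0.41, [0.758, -0.0, 0.024])]
cake [(0.82, [0.712, 0.254, 0.03])]
timer [(0.82, [0.757, 0.003, 0.022]), (0.63, [0.713, 0.253, 0.03])]
marker [(0.73, [0.689, 0.363, 0.013])]
```

View pics/scene0.png

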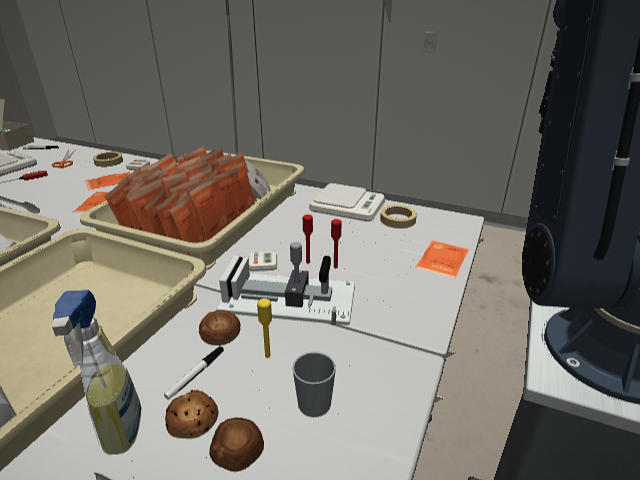

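View pics/top0.png

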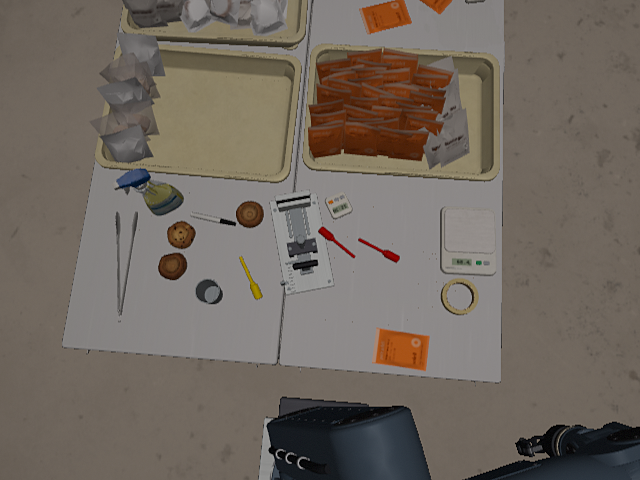

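The scene camera shows the grey pin knob at (296,250) and the handle at (325,270). The pot is at (314,385) in that view and (208,291) in the top view. Red and yellow look-alikes stand to both sides of the clamp. I'll take enlarged crops next.

```bash
python3 - <<'E'
import cv2
a=cv2.imread("pics/top0.png")[180:310,180:350];b=cv2.imread("pics/scene0.png")[230:340,210:370]
cv2.imwrite("pics/c_top.png",cv2.resize(a,None,fx=4.5,fy=4.5,interpolation=cv2.INTER_CUBIC))
cv2.imwrite("pics/c_sc.png",cv2.resize(b,None,fx=5,fy=5,interpolation=cv2.INTER_CUBIC))
E
```

```text
(no output)
```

View pics/c_top.png

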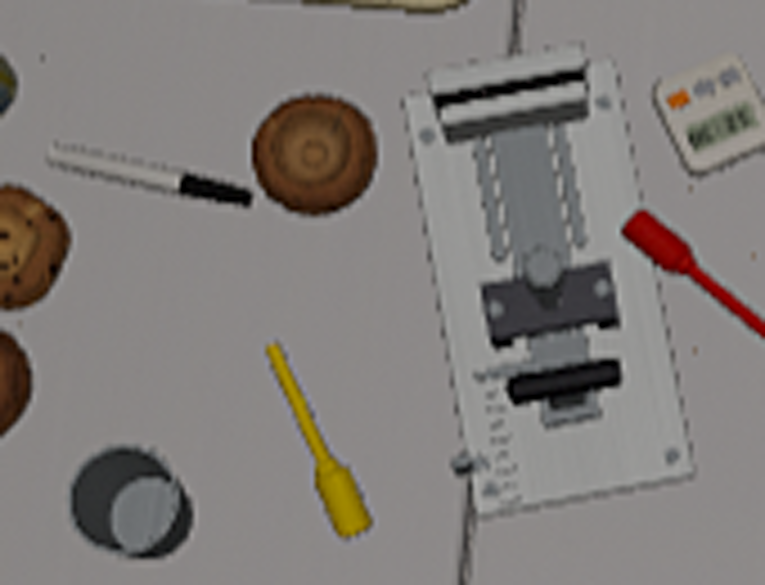

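View pics/c_sc.png

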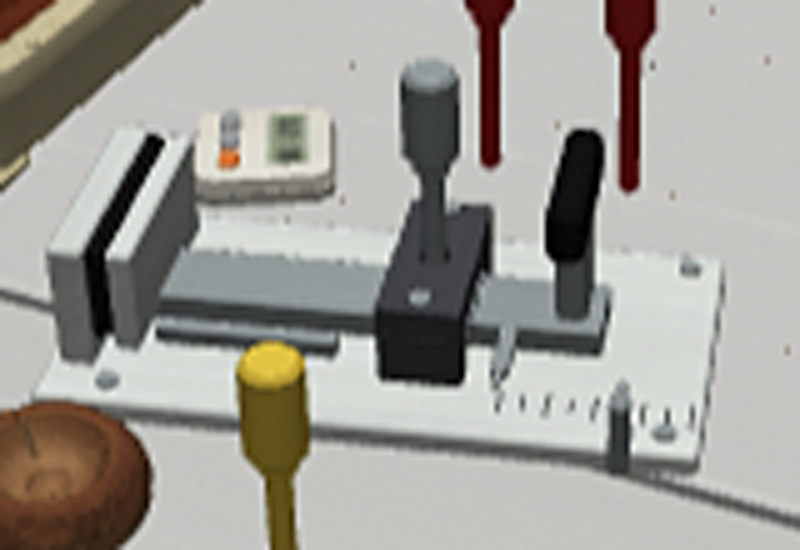

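```bash
cat > h.py <<'E'
import numpy as np
from scipy.spatial.transform import Rotation as R
from scipy.optimize import least_squares
def cam(i): return np.array(i["camera_matrix"]),np.array(i["origin"]),R.from_rotvec(i["rotation"]).as_matrix()
def proj(c,P):
    K,o,Rm=c; p=(np.atleast_2d(P)-o)@Rm; p=p*[1,-1,-1]; q=p@K.T; return q[:,:2]/q[:,2:]
def back(c,uv,z):
    K,o,Rm=c; d=np.linalg.inv(K)@[uv[0],uv[1],1]; d=Rm@(d*[1,-1,-1]); return o+d*(z-o[2])/d[2]
def wcam(manip,s):
    i=manip.camera_info("wrist");T=np.array(i["tool_from_camera"]);Rt=R.from_rotvec(s["ee_rot"]).as_matrix()
    return np.array(i["camera_matrix"]),np.array(s["eef_pos"])+Rt@T[:3,3],Rt@T[:3,:3]
def cl(p,P):
    c,s=np.cos(p[2]),np.sin(p[2]);P=np.atleast_2d(P).astype(float)/1000
    return np.c_[p[0]+c*P[:,0]-s*P[:,1],p[1]+s*P[:,0]+c*P[:,1],P[:,2]]
E
python3 - <<'E'
from h import *
from rig import manip
t=cam(manip.camera_info("top"));s=cam(manip.camera_info("scene"))
T=np.array([(407,95),(612,62),(692,472),(483,515),(543,264)])/4.5+180
TP=[(130,70,12),(130,-70,12),(-150,-70,12),(-150,70,12),(-30,0,142)]
S=np.array([(725,258),(697,462),(35,395),(432,72),(500,380)])/5+[210,230]
SP=[(-150,-70,12),(-150,70,12),(130,70,12),(-30,0,142),(-65,55,27)]
f=lambda p:np.r_[proj(t,cl(p,TP))-T,proj(s,cl(p,SP))-S].ravel()
r=least_squares(f,[.63,.1,0.1]);print(r.x,np.round(r.fun.reshape(-1,2),1))
p=r.x
for n,c,uv,z in(("clip",t,np.array([463,462])/4.5+180,.04),("clip s",s,np.array([621,388])/5+[210,230],.04),("knob t",t,T[4],.142),("knob s",s,S[3],.142)):
    w=back(c,uv,z);d=w[:2]-p[:2];a=p[2];print(n,w,"clamp",d@[np.cos(a),np.sin(a)],d@[-np.sin(a),np.cos(a)])
print("pot",back(t,np.array([131,502])/4.5+180,.085))
print("handle",cl(p,(-90,0,87)),"pin",cl(p,(-30,0,142)))
print(manip.camera_info("wrist"))
E
```

```text
[0.64648767 0.10062485 0.26604708] [[-1.1  0.2]
 [ 0.4 -1. ]
 [ 0.8  0.9]
 [-1.6  0.6]
 [-0.   0.5]
 [ 0.4 -0.5]
 [ 0.5 -1.3]
 [-0.6 -0.8]
 [-0.2 -0.8]
 [-0.6  0.7]]
clip [0.51349736 0.13754452 0.04      ] clamp -0.11860450151589587 0.07058650989583268
clip s [0.51585697 0.13407043 0.04      ] clamp -0.1172413175720586 0.06661426538938534
knob t [0.61878894 0.09273096 0.142     ] clamp -0.02879968186598397 -0.0003336321688351597
knob s [0.61571529 0.09553994 0.142     ] clamp -0.031026662829184627 0.003184647560970417
pot [0.46741926 0.32903838 0.085     ]
handle [[0.55965407 0.07696208 0.087     ]] pin [[0.61754314 0.09273726 0.142     ]]
{'camera_matrix': array([[421.45969608,   0.        , 329.09842514],
       [  0.        , 421.45969608, 237.33325417],
       [  0.        ,   0.        ,   1.        ]]), 'tool_from_camera': array([[ 9.15259488e-04,  9.61692859e-01,  2.74127721e-01,
         6.98067249e-02],
       [ 9.99999555e-01, -8.17189483e-04, -4.71947124e-04,
        -3.95025598e-04],
       [-2.29853888e-04,  2.74128031e-01, -9.61693179e-01,
        -1.23984711e-01],
       [ 0.00000000e+00,  0.00000000e+00,  0.00000000e+00,
         1.00000000e+00]])}
```

```bash
cat >> h.py <<'E'
P0=np.array([0.6465,0.1006,0.266])
def want(p=P0):
    c,s=np.cos(p[2]),np.sin(p[2]); return np.array([[-s,c,0],[c,s,0],[0,0,-1.]]) .T if 0 else np.c_[[-s,c,0],[c,s,0],[0,0,-1]]
def delta(s,pos):
    Rt=R.from_rotvec(s["ee_rot"]).as_matrix(); W=want()
    print("t",round(s["t"],2),"pos",np.round(s["eef_pos"],4),"turn deg (tool)",np.round(R.from_matrix(Rt.T@W).as_rotvec(degrees=True),2),
     "trans mm now-axes",np.round(1000*Rt.T@(np.array(pos)-s["eef_pos"]),1),"in final axes",np.round(1000*W.T@(np.array(pos)-s["eef_pos"]),1),
     "F",np.round(s["wrist_force"],1),"grip",round(s["grip_width"],3),round(s["grasp_force"],1),"j6",s["joint_positions"][5])
E
python3 - <<'E'
from h import *
from rig import manip
delta(manip.get_state(),(.6175,.0932,.25))
E
```

```text
t 1.3 pos [ 0.1784 -0.4937  0.2503] turn deg (tool) [-1.000e-02 -1.000e-02 -8.537e+01] trans mm now-axes [ 6.124e+02 -4.027e+02  3.000e-01] in final axes [4.508e+02 5.779e+02 3.000e-01] F [-0.2  0.   1. ] grip 1.0 0.0 j6 1.5707750918282632
```

play_rows(rows=[{"translation": [0,0,0],"dr": [0,0,-8.54],"claw": 0},{"translation": [0,0,0],"dr": [0,0,-8.54],"claw": 0},{"translation": [0,0,0],"dr": [0,0,-8.54],"claw": 0},{"translation": [0,0,0],"dr": [0,0,-8.54],"claw": 0},{"translation": [0,0,0],"dr": [0,0,-8.54],"claw": 0},{"translation": [0,0,0],"dr": [0,0,-8.54],"claw": 0},{"translation": [0,0,0],"dr": [0,0,-8.54],"claw": 0},{"translation": [0,0,0],"dr": [0,0,-8.54],"claw": 0},{"translation": [0,0,0],"dr": [0,0,-8.54],"claw": 0},{"translation": [0,0,0],"dr": [0,0,-8.51],"claw": 0}], force=50)

```text
t: 2.3
eef_pos: [0.1784, -0.4937, 0.2503]
ee_rot: [-1.9, -2.502, -0.0]
wrist_force: [-0.9, -0.1, 0.7]
grip_width: 0.5
grasp_force: 0.0
```

play_rows(rows=[{"translation": [22,29,0],"dr": [0,0,0],"claw": 0},{"translation": [22,29,0],"dr": [0,0,0],"claw": 0},{"translation": [22,29,0],"dr": [0,0,0],"claw": 0},{"translation": [22,29,0],"dr": [0,0,0],"claw": 0},{"translation": [22,29,0],"dr": [0,0,0],"claw": 0},{"translation": [22,29,0],"dr": [0,0,0],"claw": 0},{"translation": [22,29,0],"dr": [0,0,0],"claw": 0},{"translation": [22,29,0],"dr": [0,0,0],"claw": 0},{"translation": [22,29,0],"dr": [0,0,0],"claw": 0},{"translation": [22,29,0],"dr": [0,0,0],"claw": 0},{"translation": [22,29,0],"dr": [0,0,0],"claw": 0},{"translation": [22,29,0],"dr": [0,0,0],"claw": 0},{"translation": [22,29,0],"dr": [0,0,0],"claw": 0},{"translation": [22,29,0],"dr": [0,0,0],"claw": 0},{"translation": [22,29,0],"dr": [0,0,0],"claw": 0},{"translation": [22,29,0],"dr": [0,0,0],"claw": 0},{"translation": [22,29,0],"dr": [0,0,0],"claw": 0},{"translation": [22,29,0],"dr": [0,0,0],"claw": 0},{"translation": [22,29,0],"dr": [0,0,0],"claw": 0},{"translation": [22,29,0],"dr": [0,0,0],"claw": 0}])

```text
t: 4.3
eef_pos: [0.6231, 0.0847, 0.2502]
ee_rot: [-1.907, -2.496, -0.0]
wrist_force: [0.8, 0.3, -0.4]
grip_width: 0.5
grasp_force: 0.0
```

```bash
python3 - <<'E'
from h import *
from rig import manip
import cv2
s=manip.get_state();delta(s,(.6175,.0932,.122))
im=manip.read_camera("wrist");cv2.imwrite("pics/w1.png",im[:,:,::-1])
c=wcam(manip,s)
print("expect knob top",proj(c,cl(P0,(-30,0,142))),"bar ctr top",proj(c,cl(P0,(-90,0,100))),"clip",proj(c,cl(P0,(-118,65,40))),"pointer",proj(c,cl(P0,(-65,55,27))))
E
```

```text
t 4.3 pos [0.6231 0.0847 0.2502] turn deg (tool) [ 0.   -0.    0.01] trans mm now-axes [  9.7  -3.2 128.2] in final axes [  9.7  -3.2 128.2] F [ 0.8  0.3 -0.4] grip 0.5 0.0 j6 1.4396971490456592
expect knob top [[322.74647884 227.91233846]] bar ctr top [[233.54933831 211.90854955]] clip [[208.83427693 111.21207898]] pointer [[280.85794338 124.63255064]]
```

View pics/w1.png

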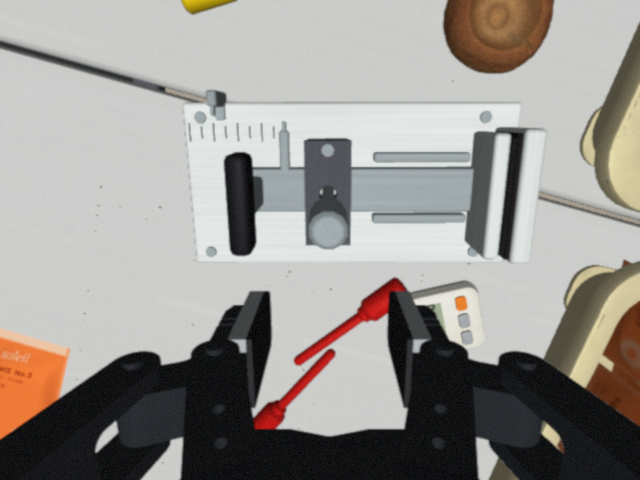

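The wrist view has the knob top at (328,229), the pointer tip at (285,122) and the clip at (214,100). That is about 3 mm farther along clamp +x than my fit, so I'll correct for it and descend.

play_rows(rows=[{"translation": [5,0,15],"dr": [0,0,0],"claw": 0},{"translation": [5,0,20],"dr": [0,0,0],"claw": 0},{"translation": [0,0,20],"dr": [0,0,0],"claw": 0},{"translation": [0,0,20],"dr": [0,0,0],"claw": 0},{"translation": [0,0,20],"dr": [0,0,0],"claw": 0},{"translation": [0,0,18],"dr": [0,0,0],"claw": 0},{"translation": [0,0,15],"dr": [0,0,0],"claw": 0},{"translation": [0,0,0],"dr": [0,0,0],"claw": 0},{"translation": [0,0,0],"dr": [0,0,0],"claw": -1},{"translation": [0,0,0],"dr": [0,0,0],"claw": -1},{"translation": [0,0,0],"dr": [0,0,0],"claw": -1},{"translation": [0,0,0],"dr": [0,0,0],"claw": -1},{"translation": [0,0,0],"dr": [0,0,0],"claw": -1}], force=50)

```text
t: 5.65
eef_pos: [0.6201, 0.093, 0.123]
ee_rot: [1.907, 2.496, 0.001]
wrist_force: [0.4, 0.0, 2.3]
grip_width: 0.267
grasp_force: 49.1
```

play_rows(rows=[{"translation": [0,0,-5],"dr": [0,0,0],"claw": -1},{"translation": [0,0,-10],"dr": [0,0,0],"claw": -1},{"translation": [0,0,-15],"dr": [0,0,0],"claw": -1},{"translation": [0,0,-15],"dr": [0,0,0],"claw": -1},{"translation": [0,0,-15],"dr": [0,0,0],"claw": -1},{"translation": [0,0,-20],"dr": [0,0,0],"claw": -1},{"translation": [0,0,-20],"dr": [0,0,0],"claw": -1},{"translation": [0,0,-20],"dr": [0,0,0],"claw": -1},{"translation": [0,0,0],"dr": [0,0,0],"claw": -1}])

```text
t: 6.55
eef_pos: [0.6209, 0.0931, 0.2459]
ee_rot: [1.905, 2.494, 0.006]
wrist_force: [1.1, 0.3, -0.4]
grip_width: 0.266
grasp_force: 49.0
```

```bash
python3 - <<'E'
from h import *
from rig import manip
import cv2
s=manip.get_state();delta(s,(.4675,.329,.243))
a=manip.read_camera("wrist")[:,:,::-1];b=manip.read_camera("scene")[:,:,::-1]
cv2.imwrite("pics/m2.png",np.hstack([cv2.resize(a,(400,300)),cv2.resize(b[180:420,200:400],(400,480))[:300]]))
cv2.imwrite("pics/w2.png",a);cv2.imwrite("pics/s2.png",b)
E
```

```text
t 6.55 pos [0.6209 0.0931 0.2459] turn deg (tool) [ 0.29  0.03 -0.  ] trans mm now-axes [267.9 -86.    2.3] in final axes [267.9 -86.    2.9] F [ 1.1  0.3 -0.4] grip 0.266 49.0 j6 1.4536248637766673
```

View pics/m2.png

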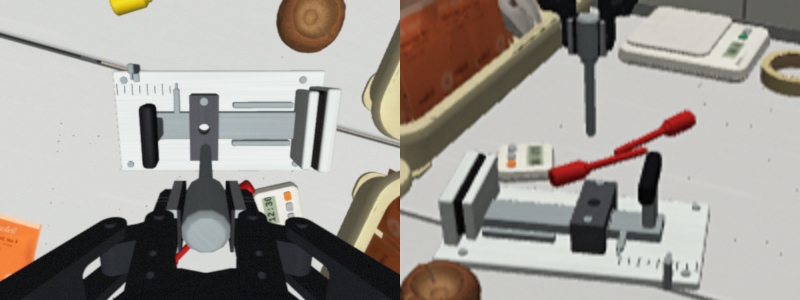

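The pin is out and hangs straight in the gripper. The bridge hole shows empty at (203,128) in the left half of the picture. Next I'll carry the pin to the pot.

play_rows(rows=[{"translation": [15,-5,0],"dr": [0,0,0],"claw": -1},{"translation": [25,-8,0],"dr": [0,0,0],"claw": -1},{"translation": [25,-8,0],"dr": [0,0,0],"claw": -1},{"translation": [30,-10,0],"dr": [0,0,0],"claw": -1},{"translation": [30,-10,0],"dr": [0,0,0],"claw": -1},{"translation": [25,-10,0],"dr": [0,0,0],"claw": -1},{"translation": [15,-5,0],"dr": [0,0,0],"claw": -1},{"translation": [0,0,0],"dr": [0,0,0],"claw": -1}])

```text
t: 7.45
eef_pos: [0.5208, 0.239, 0.2418]
ee_rot: [-1.903, -2.498, 0.001]
wrist_force: [-0.1, -0.8, -1.1]
grip_width: 0.265
grasp_force: 49.0
```

```bash
python3 - <<'E'
from h import *
from rig import manip
import cv2
s=manip.get_state();delta(s,(.4675,.329,.243))
a=manip.read_camera("wrist")[:,:,::-1].copy();c=wcam(manip,s)
g=np.linspace(0,2*np.pi,40)
for ctr in[(.4675,.329)]:
    q=proj(c,np.c_[ctr[0]+.034*np.cos(g),ctr[1]+.034*np.sin(g),0*g+.085]);cv2.polylines(a,[q.astype(np.int32)],True,(0,255,0),1)
print(manip.boxes_of("wrist","pot"),q.mean(0))
cv2.imwrite("pics/w3.png",a)
E
```

```text
t 7.45 pos [0.5208 0.239  0.2418] turn deg (tool) [-0.06 -0.01  0.15] trans mm now-axes [100.9 -27.5  -1.1] in final axes [100.9 -27.7  -1.2] F [-0.1 -0.8 -1.1] grip 0.265 49.0 j6 1.7321927992471764
[{'at': [0.4626, 0.342, 0.0387], 'p': 0.72}] [286.09700209  64.60274831]
```

View pics/w3.png

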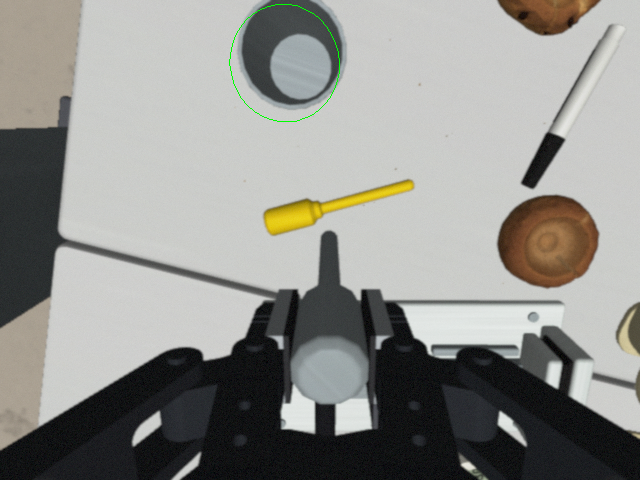

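The pot rim sits about 4 mm (tool y) and 8 mm (tool x) from my predicted circle, so I'm correcting the target to [109, -23].

play_rows(rows=[{"translation": [15,-3,0],"dr": [0,0,0],"claw": -1},{"translation": [25,-5,0],"dr": [0,0,0],"claw": -1},{"translation": [29,-7,0],"dr": [0,0,0],"claw": -1},{"translation": [25,-5,0],"dr": [0,0,0],"claw": -1},{"translation": [15,-3,0],"dr": [0,0,0],"claw": -1},{"translation": [0,0,0],"dr": [0,0,0],"claw": -1},{"translation": [0,0,10],"dr": [0,0,0],"claw": -1},{"translation": [0,0,20],"dr": [0,0,0],"claw": -1},{"translation": [0,0,20],"dr": [0,0,0],"claw": -1},{"translation": [0,0,20],"dr": [0,0,0],"claw": -1},{"translation": [0,0,20],"dr": [0,0,0],"claw": -1},{"translation": [0,0,15],"dr": [0,0,0],"claw": -1},{"translation": [0,0,10],"dr": [0,0,0],"claw": -1},{"translation": [0,0,0],"dr": [0,0,0],"claw": -1},{"translation": [0,0,0],"dr": [0,0,0],"claw": -1}])

```text
t: 9.05
eef_pos: [0.4719, 0.3362, 0.1275]
ee_rot: [1.908, 2.496, 0.0]
wrist_force: [-0.9, 0.8, -0.4]
grip_width: 0.27
grasp_force: 49.0
```

play_rows(rows=[{"translation": [0,0,5],"dr": [0,0,0],"claw": -1},{"translation": [0,0,4],"dr": [0,0,0],"claw": -1},{"translation": [0,0,0],"dr": [0,0,0],"claw": -1},{"translation": [0,0,0],"dr": [0,0,0],"claw": -0.2},{"translation": [0,0,0],"dr": [0,0,0],"claw": 0.1},{"translation": [0,0,0],"dr": [0,0,0],"claw": 0.3},{"translation": [0,0,0],"dr": [0,0,0],"claw": 0.3},{"translation": [0,0,-10],"dr": [0,0,0],"claw": 0.3},{"translation": [0,0,-20],"dr": [0,0,0],"claw": 0.3},{"translation": [0,0,-20],"dr": [0,0,0],"claw": 0.3},{"translation": [0,0,-20],"dr": [0,0,0],"claw": 0.3},{"translation": [0,0,-20],"dr": [0,0,0],"claw": 0.3},{"translation": [0,0,0],"dr": [0,0,0],"claw": 0.3}])

```text
t: 10.35
eef_pos: [0.4726, 0.3374, 0.2118]
ee_rot: [1.906, 2.495, 0.008]
wrist_force: [0.3, -0.5, -0.1]
grip_width: 0.652
grasp_force: 0.0
```

```bash
python3 - <<'E'
from h import *
from rig import manip
import cv2
s=manip.get_state()
# refined clamp: +3mm along clamp x
p=P0+[.0029,.0008,0]
h=cl(p,(-90,0,92))[0]; print(h);delta(s,h)
b=manip.read_camera("scene")[:,:,::-1];w=manip.read_camera("wrist")[:,:,::-1]
cv2.imwrite("pics/m4.png",np.hstack([b[200:460,200:440],w[100:360,140:540]]))
E
```

```text
[0.56256529 0.07774132 0.092     ]
t 10.35 pos [0.4726 0.3374 0.2118] turn deg (tool) [ 0.28 -0.11  0.  ] trans mm now-axes [-274.4   18.   119.4] in final axes [-274.1   18.5  119.8] F [ 0.3 -0.5 -0.1] grip 0.652 0.0 j6 1.9246434780741826
```

View pics/m4.png

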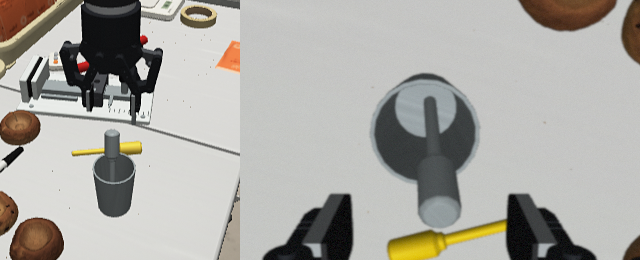

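The pin stands in the pot, so I'm moving to the handle.

play_rows(rows=[{"translation": [-14,1,0],"dr": [0,0,0],"claw": 0.3},{"translation": [-30,2,0],"dr": [0,0,0],"claw": 0.3},{"translation": [-30,2,0],"dr": [0,0,0],"claw": 0.3},{"translation": [-30,2,0],"dr": [0,0,0],"claw": 0.3},{"translation": [-30,2,0],"dr": [0,0,0],"claw": 0.3},{"translation": [-30,2,0],"dr": [0,0,0],"claw": 0.3},{"translation": [-30,2,0],"dr": [0,0,0],"claw": 0.3},{"translation": [-30,2,0],"dr": [0,0,0],"claw": 0.3},{"translation": [-30,2,0],"dr": [0,0,0],"claw": 0.3},{"translation": [-20,1,0],"dr": [0,0,0],"claw": 0.3},{"translation": [0,0,10],"dr": [0,0,0],"claw": 0.3},{"translation": [0,0,20],"dr": [0,0,0],"claw": 0.3},{"translation": [0,0,20],"dr": [0,0,0],"claw": 0.3},{"translation": [0,0,0],"dr": [0,0,0],"claw": 0.3}])

```text
t: 11.85
eef_pos: [0.5585, 0.0767, 0.1549]
ee_rot: [-1.904, -2.493, 0.006]
wrist_force: [-0.4, 0.2, 0.7]
grip_width: 0.649
grasp_force: 0.0
```

```bash
python3 - <<'E'
from h import *
from rig import manip
import cv2
s=manip.get_state()
p=P0+[.0029,.0008,0]
delta(s,cl(p,(-90,0,92))[0])
w=manip.read_camera("wrist")[:,:,::-1];c=wcam(manip,s)
for q in((-90,0,100),(-65,55,27),(-118,65,40),(-118,59,37)):print(q,proj(c,cl(p,q)))
cv2.imwrite("pics/w5.png",w)
E
```

```text
t 11.85 pos [0.5585 0.0767 0.1549] turn deg (tool) [-0.34 -0.06  0.01] trans mm now-axes [-0.1  4.6 62.9] in final axes [-0.1  4.2 62.9] F [-0.4  0.2  0.7] grip 0.649 0.0 j6 1.4410913566285404
(-90, 0, 100) [[338.17613583 277.52803899]]
(-65, 55, 27) [[379.9407268  144.07237436]]
(-118, 65, 40) [[286.51280186 126.7090334 ]]
(-118, 59, 37) [[287.35716366 137.68517335]]
```

View pics/w5.png

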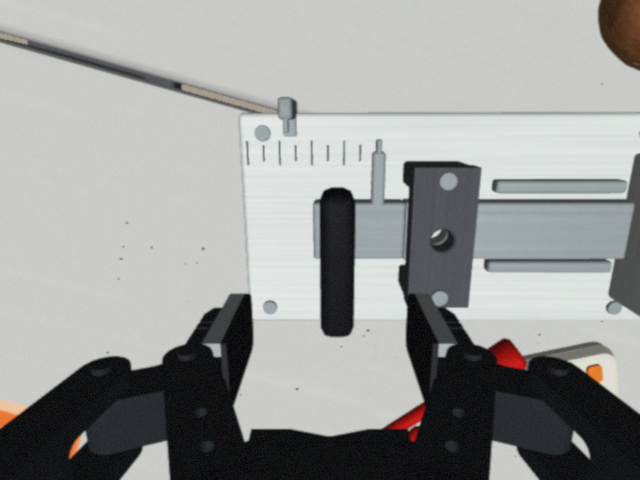

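The bar at (337,262) and the pointer tip at (379,141) match the prediction. The tooth tip at (290,135) puts the mark near clamp x = -116, a pull of about 51 mm. Now I'll descend and grip.

play_rows(rows=[{"translation": [0,4,10],"dr": [0,0,0],"claw": 0.3},{"translation": [0,0,15],"dr": [0,0,0],"claw": 0.3},{"translation": [0,0,15],"dr": [0,0,0],"claw": 0.3},{"translation": [0,0,13],"dr": [0,0,0],"claw": 0.3},{"translation": [0,0,7],"dr": [0,0,0],"claw": 0.3},{"translation": [0,0,3],"dr": [0,0,0],"claw": 0.3},{"translation": [0,0,0],"dr": [0,0,0],"claw": -0.3},{"translation": [0,0,0],"dr": [0,0,0],"claw": -1},{"translation": [0,0,0],"dr": [0,0,0],"claw": -1},{"translation": [0,0,0],"dr": [0,0,0],"claw": -1},{"translation": [0,0,0],"dr": [0,0,0],"claw": -1}], force=70)

```text
t: 13.0
eef_pos: [0.5619, 0.0772, 0.096]
ee_rot: [-1.906, -2.494, 0.006]
wrist_force: [-12.7, -4.1, 11.2]
grip_width: 0.176
grasp_force: 69.3
```

play_rows(rows=[{"translation": [0,-3,0],"dr": [0,0,0],"claw": -1},{"translation": [0,-5,0],"dr": [0,0,0],"claw": -1},{"translation": [0,-6,0],"dr": [0,0,0],"claw": -1},{"translation": [0,-6,0],"dr": [0,0,0],"claw": -1},{"translation": [0,-6,0],"dr": [0,0,0],"claw": -1},{"translation": [0,-6,0],"dr": [0,0,0],"claw": -1},{"translation": [0,-6,0],"dr": [0,0,0],"claw": -1},{"translation": [0,-6,0],"dr": [0,0,0],"claw": -1},{"translation": [0,-3,0],"dr": [0,0,0],"claw": -1},{"translation": [0,-2,0],"dr": [0,0,0],"claw": -1},{"translation": [0,0,0],"dr": [0,0,0],"claw": -1},{"translation": [0,0,0],"dr": [0,0,0],"claw": -1}])

```text
t: 14.2
eef_pos: [0.5197, 0.0656, 0.096]
ee_rot: [1.905, 2.494, 0.006]
wrist_force: [8.4, 3.0, -3.3]
grip_width: 0.168
grasp_force: 68.4
```

```bash
python3 - <<'E'
from h import *
from rig import manip
import cv2
s=manip.get_state()
p=P0+[.0029,.0008,0]
delta(s,cl(p,(-90-51,0,92))[0])
w=manip.read_camera("wrist")[:,:,::-1];c=wcam(manip,s)
for q in((-116,55,27),(-116,59,37)):
    u=proj(c,cl(p,q))[0];print(q,u)
x,y=int(u[0]),int(u[1]);x0=max(0,x-50);y0=max(0,y-50);print(x0,y0)
cv2.imwrite("pics/w6.png",cv2.resize(w[y0:y0+75,x0:x0+100],None,fx=8,fy=8,interpolation=cv2.INTER_CUBIC))
cv2.imwrite("pics/w6full.png",w)
E
```

```text
t 14.2 pos [0.5197 0.0656 0.096 ] turn deg (tool) [0.27 0.   0.01] trans mm now-axes [ 0.4 -6.5  4. ] in final axes [ 0.4 -6.4  4. ] F [ 8.4  3.  -3.3] grip 0.168 68.4 j6 1.4298328992606668
(-116, 55, 27) [368.86517953 150.43547234]
(-116, 59, 37) [371.33533734 142.6007246 ]
321 92
```

View pics/w6.png

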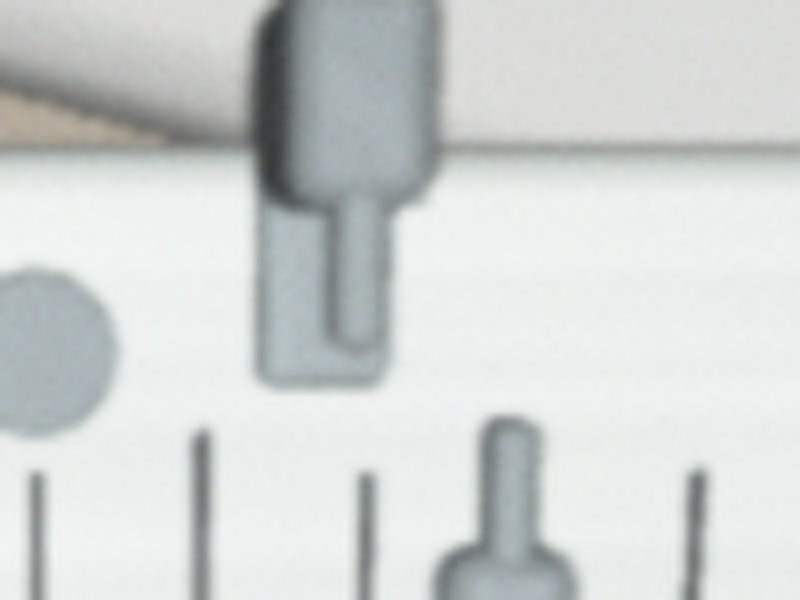

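The tooth tip is at pixel (365.9,135) and the pointer tip at (385,144.5). I'll turn both into clamp x.

```bash
python3 - <<'E'
from h import *
from rig import manip
s=manip.get_state();c=wcam(manip,s)
a=P0[2];X=np.array([np.cos(a),np.sin(a),0]);Y=np.array([-X[1],X[0],0])
o=cl(P0+[.0029,.0008,0],(0,0,0))[0]
m=back(c,(365.9,135),.037)-o;q=back(c,(385,144.7),.027)-o
print("mark",m@X,m@Y,"ptr",q@X,q@Y,"move",(m-q)@X)
E
```

```text
mark -0.11834473971871762 0.06214297849029258 ptr -0.10879247225338842 0.05753966074199776 move -0.009552267465329204
```

play_rows(rows=[{"translation": [0,-3,0],"dr": [0,0,0],"claw": -1},{"translation": [0,-3,0],"dr": [0,0,0],"claw": -1},{"translation": [0,-2,0],"dr": [0,0,0],"claw": -1},{"translation": [0,-1,0],"dr": [0,0,0],"claw": -1},{"translation": [0,0,0],"dr": [0,0,0],"claw": -1},{"translation": [0,0,0],"dr": [0,0,0],"claw": -1},{"translation": [0,0,0],"dr": [0,0,0],"claw": -1}])

```text
t: 14.95
eef_pos: [0.5113, 0.0633, 0.096]
ee_rot: [1.905, 2.494, 0.006]
wrist_force: [9.9, 2.9, -4.8]
grip_width: 0.169
grasp_force: 68.7
```

```bash
python3 - <<'E'
from h import *
from rig import manip
import cv2
s=manip.get_state()
print(s["t"],s["eef_pos"],s["wrist_force"],s["grip_width"])
w=manip.read_camera("wrist")[:,:,::-1]
cv2.imwrite("pics/w7.png",cv2.resize(w[92:167,335:435],None,fx=8,fy=8,interpolation=cv2.INTER_CUBIC))
E
```

```text
14.95 [0.51134922 0.06329847 0.09601627] [ 9.87453612  2.94680365 -4.81940894] 0.16851528775475405
```

View pics/w7.png

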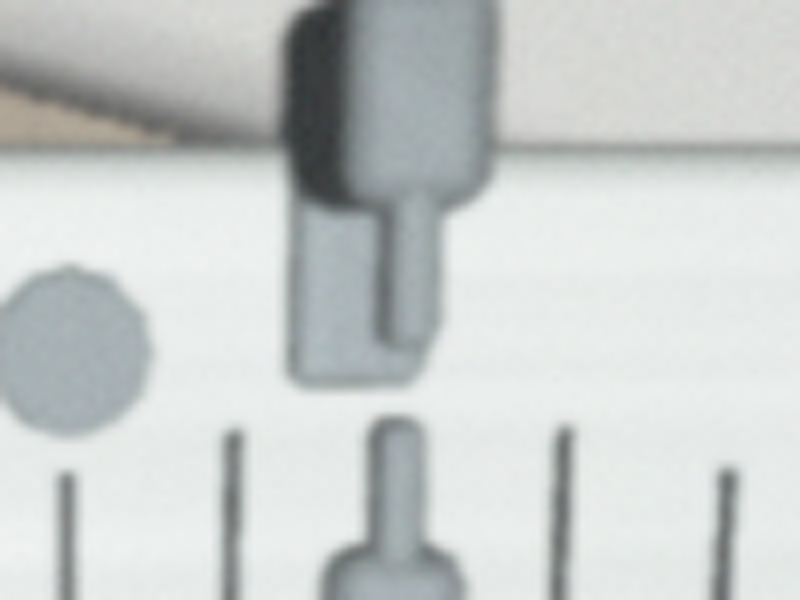

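The tooth's top face is centred at pixel (386.9,135) and the pointer at (384.6,144.7). The perspective correction follows.

```bash
python3 - <<'E'
from h import *
from rig import manip
s=manip.get_state();c=wcam(manip,s)
a=P0[2];X=np.array([np.cos(a),np.sin(a),0]);Y=np.array([-X[1],X[0],0])
o=cl(P0+[.0029,.0008,0],(0,0,0))[0]
for tu in(386,386.9):
  m=back(c,(tu,135),.037)-o;q=back(c,(384.6,144.7),.027)-o
  print("mark",m@X,m@Y,"ptr",q@X,q@Y,"move",(m-q)@X)
# check yaw from image: tick/pointer direction; ticks pixel tilt vs model
print(proj(c,o+np.array([-.117*X+.07*Y+[0,0,.012],-.117*X+.03*Y+[0,0,.012]])))
# calibration-free: height slope using clip tab base vs top
print((o+0)[:2],s["eef_pos"],(s["eef_pos"]-o)@X)
E
```

```text
mark -0.11851367289410288 0.062119445373773535 ptr -0.11762810435553749 0.057505431253621675 move -0.0008855685385653892
mark -0.11813322435203934 0.062119833506524925 ptr -0.11762810435553749 0.057505431253621675 move -0.0005051199965018539
[[382.77515541 115.83381451]
 [379.90005914 199.02470941]]
[0.6494 0.1014] [0.51134087 0.06330233 0.09603549] -0.14321849699936676
```

About 0.7 mm is left. I'll make that correction, then hold.

play_rows(rows=[{"translation": [0,-0.7,0],"dr": [0,0,0],"claw": -1},{"translation": [0,0,0],"dr": [0,0,0],"claw": -1},{"translation": [0,0,0],"dr": [0,0,0],"claw": -1},{"translation": [0,0,0],"dr": [0,0,0],"claw": -1},{"translation": [0,0,0],"dr": [0,0,0],"claw": -1},{"translation": [0,0,0],"dr": [0,0,0],"claw": -1},{"translation": [0,0,0],"dr": [0,0,0],"claw": -1},{"translation": [0,0,0],"dr": [0,0,0],"claw": -1},{"translation": [0,0,0],"dr": [0,0,0],"claw": -1},{"translation": [0,0,0],"dr": [0,0,0],"claw": -1},{"translation": [0,0,0],"dr": [0,0,0],"claw": -1},{"translation": [0,0,0],"dr": [0,0,0],"claw": -1},{"translation": [0,0,0],"dr": [0,0,0],"claw": -1},{"translation": [0,0,0],"dr": [0,0,0],"claw": -1},{"translation": [0,0,0],"dr": [0,0,0],"claw": -1},{"translation": [0,0,0],"dr": [0,0,0],"claw": -1},{"translation": [0,0,0],"dr": [0,0,0],"claw": -1},{"translation": [0,0,0],"dr": [0,0,0],"claw": -1},{"translation": [0,0,0],"dr": [0,0,0],"claw": -1},{"translation": [0,0,0],"dr": [0,0,0],"claw": -1}])

```text
t: 17.0
eef_pos: [0.5108, 0.0631, 0.096]
ee_rot: [1.905, 2.494, 0.007]
wrist_force: [10.0, 3.6, -5.7]
grip_width: 0.168
grasp_force: 68.6
```

play_rows(rows=[{"translation": [0,0,0],"dr": [0,0,0],"claw": -1},{"translation": [0,0,0],"dr": [0,0,0],"claw": -1},{"translation": [0,0,0],"dr": [0,0,0],"claw": -1},{"translation": [0,0,0],"dr": [0,0,0],"claw": -1},{"translation": [0,0,0],"dr": [0,0,0],"claw": -1},{"translation": [0,0,0],"dr": [0,0,0],"claw": -1},{"translation": [0,0,0],"dr": [0,0,0],"claw": -1},{"translation": [0,0,0],"dr": [0,0,0],"claw": -1},{"translation": [0,0,0],"dr": [0,0,0],"claw": -1},{"translation": [0,0,0],"dr": [0,0,0],"claw": -1},{"translation": [0,0,0],"dr": [0,0,0],"claw": -1},{"translation": [0,0,0],"dr": [0,0,0],"claw": -1},{"translation": [0,0,0],"dr": [0,0,0],"claw": -1},{"translation": [0,0,0],"dr": [0,0,0],"claw": -1},{"translation": [0,0,0],"dr": [0,0,0],"claw": -1},{"translation": [0,0,0],"dr": [0,0,0],"claw": -1},{"translation": [0,0,0],"dr": [0,0,0],"claw": -1},{"translation": [0,0,0],"dr": [0,0,0],"claw": -1},{"translation": [0,0,0],"dr": [0,0,0],"claw": -1},{"translation": [0,0,0],"dr": [0,0,0],"claw": -1}])

```text
t: 19.0
eef_pos: [0.5107, 0.0631, 0.096]
ee_rot: [1.905, 2.494, 0.006]
wrist_force: [9.2, 3.0, -6.5]
grip_width: 0.175
grasp_force: 68.6
```

```bash
python3 - <<'E'
from rig import manip
import cv2,numpy as np
w=manip.read_camera("wrist")[:,:,::-1];b=manip.read_camera("scene")[:,:,::-1]
cv2.imwrite("pics/w8.png",np.hstack([cv2.resize(w[92:167,350:420],(400,428),interpolation=cv2.INTER_CUBIC),cv2.resize(b[220:434,200:400],(400,428))]))
E
```

```text
(no output)
```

View pics/w8.png

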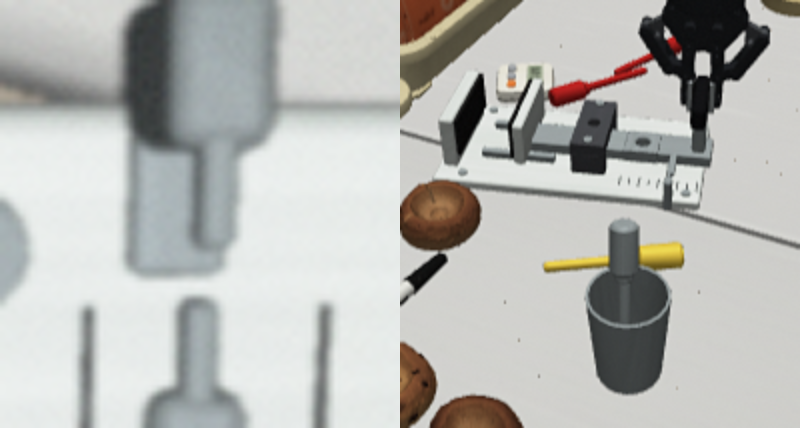

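The pointer is at crop x 198. Interpolating between the clip foot (178) and the tooth (217) to the pointer's height gives about 200, so it is at the mark. It has held for about 4 s, and the pin stands in the pot.

```bash
python3 -c "
from rig import manip
print(manip.finish_job())"
```

```text
the job is handed in; nothing more can be done
None
```

The job is handed in: the pin stands in the pot, and the gripper held the handle with the pointer within about 0.5 mm of the mark (by the camera) for about 4 s; it is still gripping at about 19 s of the 58 s allowed.

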